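# Set a tube angle gauge on its mark for scribing a branch hole

## Task

The clamped tube is to be marked out for a branch hole: slide the jig's stop carriage along its rail, away from you, until it is fully home against the end stop, then take the angle gauge and sit its V foot astride the tube, dial towards you, with its flat back touching the stop arm that reaches across the tube. Rock the gauge round the tube until its swinging pointer settles on the set hand at the dial's rim, and finish there, still gripping the gauge and keeping it down on the tube and against the stop so that the line can be scribed. Do not knock over or shift the loose tools and the bolt lying about.

Things in the scene. Friction and masses are not known exactly. Their poses are not given: they have to be found in the camera images.
- jig: Marking-out jig, fixed to the bench: grey plate 280 (x) x 190 (y) x 12 mm with two dark strapped saddles (each 30 mm long, at x = -105 and +105 mm, 87 mm tall) that clamp the tube, and a rail beside it. Origin: centre of the plate's underside; x along tube and rail, away from the robot, y left, z up. Tube axis at y = +35, z = 60 mm; rail at y = -55 mm; end stop block from x = +71.5 mm.
- tube: The clamped steel tube, 48 mm outside diameter, 300 mm long, black plugs in its ends, fixed in the jig. Origin in the middle of its length on its axis, 60 mm above the bench; x along its axis, away from the robot, z up. Between the straps it is free from x = -90 to +90 mm.
- carriage (a joint): Slide of the stop carriage along the rail, m: 0 is the near end of travel, 0.090 fully home against the end stop, a hard stop (grows along the jig's x, away from the robot). Stays where it is left; about 3 N slide it. At value v the knob's centre lies at x = -43 mm + v and the stop arm's near face at x = -55 mm + v in the jig's frame.
- carriage_knob (a point): Centre of the carriage's black clamping knob, an upright cylinder 25 mm in diameter, 117 to 148 mm above the bench (this point: 133 mm). It does not turn. Under it, top at 108 mm, the dark stop arm, 14 mm thick in x, 18 mm high, reaches left (+y) across the tube.
- stop_face (a point): Point on the stop arm's near face (the face towards the robot) straight above the tube's axis, 99 mm above the bench; the arm spans 90 to 108 mm in height, so its underside is 6 mm above the tube. Axes as the jig's, so x is the normal into the arm. Moves with the carriage.
- gauge: Angle gauge, loose, 0.25 to 0.55 kg, 198 mm tall, standing on the bench: V foot (74 mm wide in y, 36 mm deep in x), square stem, rubber grip on top, dial of 92 mm diameter in front (-x), centred 100 mm up, face 30 mm before the stem's axis. Origin: centre of the foot's underside; z up the stem, x from dial to flat back. V: 90 degrees, opens down, runs along x, apex 28 mm up, mouth 56 mm wide.
- gauge_seat (a point): Point 5.9 mm below the gauge's origin on its z axis, with the gauge's axes: where the tube's axis lies when the V is fully seated. Rocking is a turn about it.
- gauge_back (a point): Point in the middle of the V foot's flat back face, 18 mm behind (+x) the gauge's z axis, 40 mm up: the face that goes against the stop arm.
- gauge_grip (a point): Centre of the gauge's rubber grip, on its z axis 173 mm above its underside. The grip is 24 x 24 mm, from 152 to 195 mm up; the dial's rim ends at 146 mm, 150 mm over the set hand's nub.
- pointer (a joint): Angle in rad of the swinging pointer about the gauge's x axis. A brass weight keeps it plumb; it settles in about 1 s. 0 points to the grip (gauge upright); lean the gauge's top by a to the left (+y of the jig) and it settles at +a. Pointer and set hand are inside the housing and cannot be touched.
- set_hand (a joint): Angle in rad of the set hand, same zero and sense as the pointer: the mark to be reached, 0.17 to 0.44, that is 10 to 25 degrees of lean to the left. Set by a colleague; stiff, it stays.
- pointer_tip (a point): Tip of the pointer, a dark blade with a diamond end, 28 mm from the dial's centre; z along the pointer.
- set_hand_tip (a point): Inner end of the set hand, a short broad black bar running out to a square steel nub on the dial's rim, 33 mm from the dial's centre; z outwards along the hand.
- marker: Loose marker pen, 16 x 136 x 16 mm, lying on the bench beyond the gauge. Leave.
- pliers_red: Loose combination pliers, 58 x 205 x 15 mm, lying at the back left. Leave.
- screwdriver_small: Loose small screwdriver, 25 x 182 x 23 mm, lying near the front edge of the bench. Leave.
- bolt_m16: Loose bolt, 81 mm tall, 27 mm wide, standing on its head to the right of the jig. Leave.

How it is judged:
By the outcome, as a careful person would: the job done as asked, in the order asked, and still so for the second after the job is handed in, while the arm keeps its last pose, push and grip.
It also fails if it takes over 58 s, if anything falls off the work surface, if the arm or the gripper's body presses on something with over 40 N, if the wrist force passes 120 N, or if a joint passes its speed limit or range.

## Robot

A 7-joint arm with a two-finger parallel gripper is mounted at the origin on a cart in front of the work surface, level with it; the furniture and walls round the work are solid. World frame = base frame: x ahead of the robot, y to its left, z up, the work surface at z = 0. Lengths are in m, angles in rad, forces in N, time in s.
With the tool pointing down it reaches from about 0.35 to 0.9 m from the base axis. Payload 8.1 kg.
Tool frame: the origin (TCP) lies midway between the tips of the shut fingers; the grasp point (between the pads) lies 19 mm behind it (arm.hold_point_z is the distance from the TCP to the grasp point, in m); z points along the fingers, y is the direction in which the jaws open and shut (so a half turn about z gives the same grasp; the last joint's range is limited). The gripper opens to 92 mm and grips with 3 to 60 N. Pads are 19 mm wide; open, the fingers measure 130 mm over their backs; the gripper's body (75 mm by 190 mm) begins 47 mm behind the grasp point.
Start: joints at [1.001, 0.434, 0.025, 1.573, -0.012, 1.134, -0.075], TCP at [0.281, -0.558, 0.227] pointing down, gripper open.
Joint ranges: [-2.62, 2.62], [-0.44, 2.09], [-1.27, 1.32], [0.08, 2.57], [-1.32, 4.46], [0.12, 2], [-2.74, 2.74]. Speed limits (rad/s): [2.22, 2.22, 3.01, 3.01, 3.14, 3.14, 3.14].

## Interface

Orientations are given as a rotation vector (axis times angle).
In Python, from cell import arm gives the robot as it stands.
- The arm moves only by the shell command python3 -m pendant 'ROWS' [FORCE]. ROWS is JSON, a list of rows, each a list of 3 entries, a list of its own where there are three numbers: the shift along the tool's x, y, z in m, then the turn, a rotation vector about the tool's x, y, z in degrees, then the finger opening in m, from 0 to 0.0918. A call has 1 to 10 rows; each row shifts and turns the commanded pose from where the row before left it, along the tool's axes as they then stand; what a row does not reach is not made up. A row lasts 1/8 s, in which the tool goes at most 62.5 mm and 10.7 degrees, less where a joint would pass 70% of its speed; a pose out of reach is approached as far as the arm can. A call with a gripper value outside its range is refused whole. The fingers move at their own pace and stop on an object; FORCE is the grip in N (left out, the last holds). Time passes only in rows, so rows that do not move let the fingers close. It gives the time, the measured TCP pose, the force and the opening at its end, in the units of the state.
- arm.observe(): the state, without advancing time (a new reading comes with each control period).
- arm.get_image(name): name is "scene" or "top"; returns (picture, depth): 480x640x3 uint8, red, green, blue; 480x640 float32, m along the optical axis (not along the pixel's ray), 0 where there is no reading.
- arm.camera_params(name): a dict with "fovy" (degrees; the focal length in pixels is half the picture's height over the tangent of half this angle, whatever the lens; pixels are square), "cx", "cy" (the principal point, pixels), "k1" (the pictures are not rectified: a ray, as slopes to the right and down, at radius r is drawn at 1 + k1 r^2 times it, then the intrinsics apply), "rvec" (rotation vector, rad) and "tvec" (3), from world to camera coordinates, as OpenCV has them. Camera axes: x right, y down, z forward; pixel columns grow to the right and rows downward; lengths in m; the calibration is good to about 2 mm. A picture is of the moment at which its call begins. camera_params takes no time and is no camera call.
- arm.sign_off(): hands the job in, once; it reports no verdict.
Trained networks look in the newest picture that a camera, given by its name, has taken for a name from the list of things; names that differ only in an ending like _2 or _b are one class to them, and where a whole thing is asked for, a point or a joint stands for the part that bears it (a point fixed in the world has none). Each returns a list of dicts, best first, with "conf" (0 to 1); they miss things now and then, are a little off and sometimes report something else, mostly with a low value. They report only what shows in the picture. A call takes as long as a camera call.
- arm.look_for(camera, label): "rect" ([centre column, centre row, width, height] in pixels, round what is visible of it).
- arm.masks_of(camera, label): "pixels" (480x640 bool, what is visible of it) and "rect" ([centre column, centre row, width, height] in pixels, round what is visible of it).
The state is a dict: "clock": time; "joints": joint angles; "dq": joint speeds; "joint_efforts": joint torques, N m; "position": TCP position; "ee_rot": TCP orientation; "force": force on the tool from outside, world axes, zero at the start; "ft_torque": the same for the moment, N m; "width": opening from 0.0 (shut) to 1.0 (fully open).
Only numpy, scipy, OpenCV 4.12 (cv2) and the standard library are available. Lean on these libraries where they do the work, as an engineer would, in place of code of your own. Each camera call takes 0.05 s, during which the arm holds its last target.

## Working session

There is one attempt and no reset: what is moved stays moved. The work goes in short steps, Python scripts to look and compute and a shell command to move; the robot and the scene stay as the last step left them, time stands still between calls to the robot, and variables do not carry over. Pictures are saved under pics/ and viewed, and the job is handed in when it is done.

```bash
ls; mkdir -p pics; cat > h.py <<'E'
import numpy as np, cv2
from cell import arm
from scipy.spatial.transform import Rotation as R
def cam(n):
    p=arm.camera_params(n); f=240/np.tan(np.radians(p['fovy'])/2)
    Rm=R.from_rotvec(p['rvec']).as_matrix(); return f,p['cx'],p['cy'],p['k1'],Rm,np.array(p['tvec'])
def rays(n,u,v):
    f,cx,cy,k1,Rm,t=cam(n); xd=(np.asarray(u,float)-cx)/f; yd=(np.asarray(v,float)-cy)/f
    x,y=xd.copy(),yd.copy()
    for _ in range(20):
        s=1+k1*(x*x+y*y); x=xd/s;y=yd/s
    return x,y
def unproj(n,u,v,d):
    f,cx,cy,k1,Rm,t=cam(n); x,y=rays(n,u,v)
    P=np.stack([x*d,y*d,np.asarray(d)+0*x],-1); return (P-t)@Rm
def onplane(n,u,v,z):
    f,cx,cy,k1,Rm,t=cam(n); x,y=rays(n,u,v); C=-Rm.T@t
    D=np.stack([x,y,1+0*x],-1)@Rm; s=(z-C[2])/D[...,2]; return C+D*s[...,None]
def proj(n,P):
    f,cx,cy,k1,Rm,t=cam(n); p=np.asarray(P)@Rm.T+t; x=p[...,0]/p[...,2];y=p[...,1]/p[...,2]
    s=1+k1*(x*x+y*y); return np.stack([f*x*s+cx,f*y*s+cy],-1)
def save(n,name):
    im,d=arm.get_image(n); cv2.imwrite(f'pics/{name}.png',im[:,:,::-1]); np.save(f'pics/{name}_d.npy',d); return im,d
E
python3 - <<'E'
from h import *
s=arm.observe(); print(s)
for n in('scene','top'):
    save(n,n+'0'); f,cx,cy,k1,Rm,t=cam(n); print(n,f,cx,cy,k1,-Rm.T@t, Rm[2])
    for l in ('jig','tube','carriage_knob','gauge','bolt_m16','marker'):
        print(l,[(np.round(r['rect']),round(r['conf'],2)) for r in arm.look_for(n,l)][:3])
E
```

```text
pics
{'clock': 0.0, 'joints': array([ 1.00140417,  0.43520491,  0.02495526,  1.57415199, -0.0115633 ,
        1.13399029, -0.07511129]), 'dq': array([-1.20607275e-03,  6.53940597e-05,  1.24696032e-03, -3.53420293e-04,
       -1.93590172e-05, -1.35740236e-03, -6.51926368e-04]), 'joint_efforts': array([-1.44624348e-03, -6.67838645e+01,  9.84124951e-01, -3.14461184e+01,
       -6.06151507e-02,  4.27514885e-02,  1.15617440e-04]), 'position': array([ 0.28096718, -0.55768175,  0.22593478]), 'ee_rot': array([-3.05495422e+00, -7.26168887e-01,  8.42767891e-04]), 'force': array([-0.00265099, -0.65026468,  0.71745453]), 'ft_torque': array([-0.01063883, -0.05273336,  0.02580445]), 'width': 1.0008489104990017}
scene 617.9706206071018 317.49974926840156 243.2917138275412 0.054419173785335714 [-0.00546927  0.77862473  1.13491948] [ 0.38978223 -0.58658355 -0.70992222]
jig [(array([333., 256., 129., 101.]), 0.73), (array([348., 227.,  45.,  51.]), 0.55)]
tube [(array([326., 252., 119.,  67.]), 0.92)]
carriage_knob [(array([346., 228.,  44.,  49.]), 0.89), (array([212., 301.,  22.,  41.]), 0.26)]
gauge [(array([264., 354.,  42.,  79.]), 0.58)]
bolt_m16 [(array([355., 182.,   8.,  22.]), 0.6)]
marker [(array([213., 305.,  22.,  42.]), 0.87), (array([332., 254., 131., 103.]), 0.32)]
top 484.33830013720564 322.6341084249981 241.10825628290422 0.027981038105325314 [ 0.43483103 -0.03545759  1.25876629] [ 0.09150777 -0.01205682 -0.99573137]
jig [(array([356., 234.,  74., 122.]), 0.61)]
tube [(array([345., 237.,  22., 124.]), 0.74)]
carriage_knob []
gauge [(array([201., 265.,  46.,  20.]), 0.96)]
bolt_m16 [(array([455., 199.,  16.,  15.]), 0.67)]
marker [(array([250., 180.,  38.,  49.]), 0.73), (array([203., 263.,  46.,  20.]), 0.4)]
```

View pics/scene0.png

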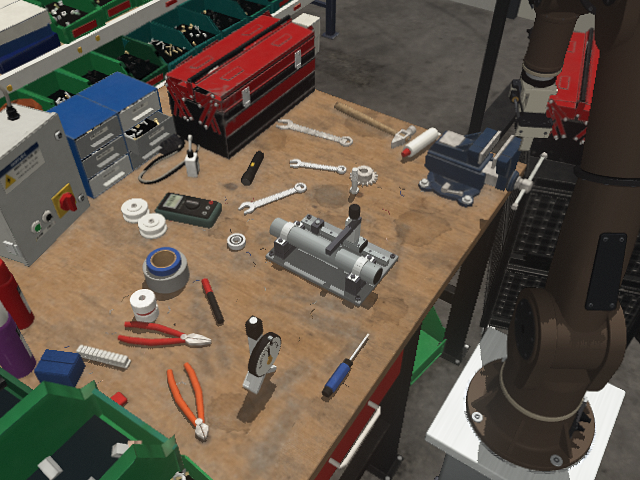

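View pics/top0.png

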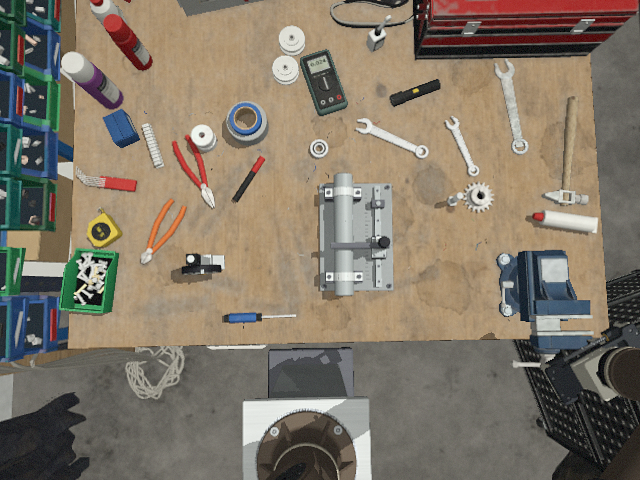

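```bash
python3 - <<'E'
from h import *
a=cv2.imread('pics/scene0.png')[300:420,210:310]; b=cv2.imread('pics/top0.png')[225:305,150:250]
c=cv2.imread('pics/top0.png')[160:310,300:410]
a=cv2.resize(a,(500,600),interpolation=cv2.INTER_CUBIC)
cv2.imwrite('pics/zs.png',a)
b=cv2.resize(b,(400,320),interpolation=cv2.INTER_CUBIC);c=cv2.resize(c,(400,545),interpolation=cv2.INTER_CUBIC)
o=np.zeros((600,800,3),np.uint8);o[:320,:400]=b;o[:545,400:]=c
cv2.imwrite('pics/zt.png',o)
E
```

```text
(no output)
```

View pics/zs.png

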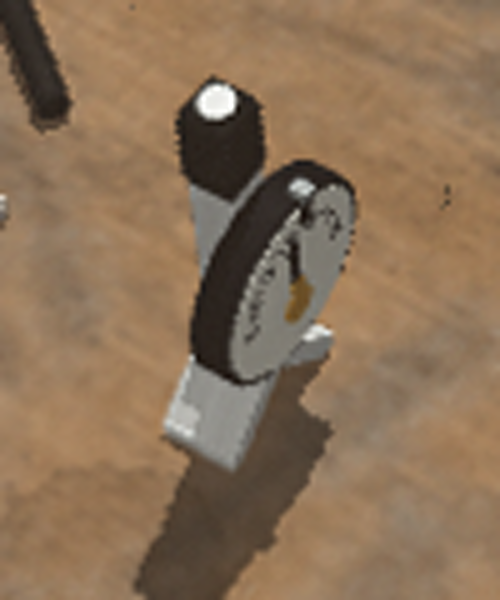

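View pics/zt.png

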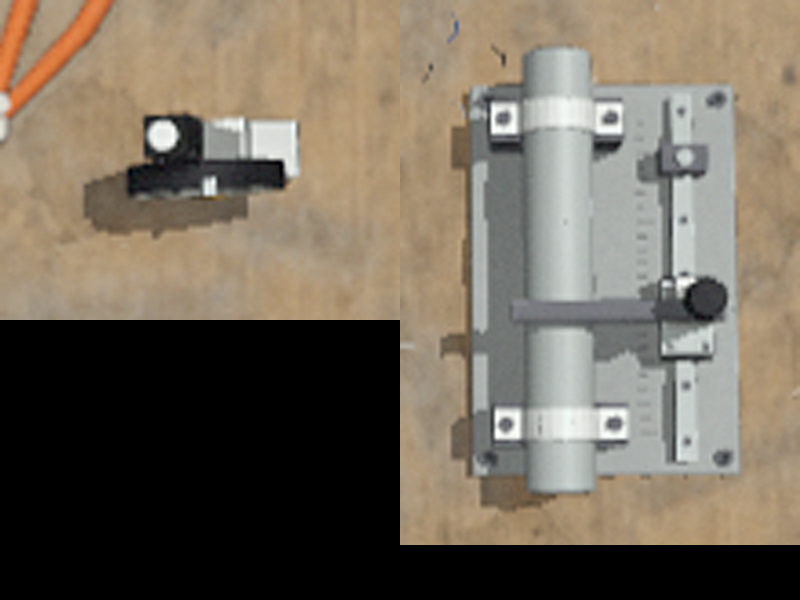

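```bash
cat > fit.py <<'E'
from h import *
vv,uu=np.mgrid[0:480,0:640]
C={}
for n in('top','scene'):
    d=np.load(f'pics/{n}0_d.npy'); P=unproj(n,uu,vv,d); P[d==0]=np.nan; C[n]=P
    # bench check
    m=(abs(P[...,2])<.01)&(abs(P[...,0]-.45)<.1)&(abs(P[...,1]-.15)<.1); print(n,'bench z',np.nanmedian(P[m][:,2]))
    q=P[(P[...,2]>.02)&(P[...,0]>.3)&(P[...,0]<.75)&(abs(P[...,1]+.08)<.2)]
    tb=q[(q[:,2]>.07)&(q[:,2]<.089)]
    print('jig>20mm bbox',np.nanmin(q,0),np.nanmax(q,0))
    kn=q[q[:,2]>.14]; print('knob',len(kn),kn.min(0),kn.max(0),kn.mean(0))
E
python3 fit.py
python3 - <<'E'
from h import *
# top corners on z=.012
u=np.array([319.3,392.4,393.5,319.3]);v=np.array([183.9,183.4,290.1,290.6])
print(onplane('top',u,v,.012)); 
for n,l in(('top','bolt_m16'),('scene','bolt_m16')):
    pass
E
```

```text
top bench z 0.0006234113207971756
jig>20mm bbox [ 0.35402215 -0.22451959  0.02001729] [0.74485371 0.11860845 0.15338578]
knob 100 [ 0.52100376 -0.20228263  0.14064442] [ 0.54704823 -0.17885114  0.15338578] [ 0.53315269 -0.19023481  0.14790386]
scene bench z -0.001660250548418237
jig>20mm bbox [ 0.35225206 -0.21900386  0.02001729] [0.71180226 0.11984946 0.14974442]
knob 72 [ 0.51979639 -0.20328546  0.14029301] [ 0.54369785 -0.17509211  0.14974442] [ 0.53117962 -0.18760538  0.14516911]
[[ 0.6996163  -0.04453618  0.012     ]
 [ 0.69785139 -0.23571466  0.012     ]
 [ 0.42024981 -0.22990572  0.012     ]
 [ 0.42233075 -0.03973714  0.012     ]]
```

```bash
cat >> fit.py <<'E'
from scipy.optimize import least_squares
print('--- tube cylinder fit')
for n in C:
    P=C[n].reshape(-1,3)
    # around the tube: approx centre
    c0=np.array([.56,-.1375]);yaw0=np.radians(-1)
    def loc(P,p):
        x=P[:,0]-p[0];y=P[:,1]-p[1];c,s=np.cos(p[2]),np.sin(p[2]);return c*x+s*y,-s*x+c*y
    x,y=loc(P,[*c0,yaw0])
    m=(abs(x)<.085)&(abs(y-.035)<.026)&(P[:,2]>.06)&(P[:,2]<.088)
    Q=P[m]
    f=lambda p:np.hypot((lambda xy:xy[1]-.035)(loc(Q,[.56,p[0],p[1]])),Q[:,2]-p[2])-.024
    r=least_squares(f,[-.1375,yaw0,.06],loss='soft_l1',f_scale=.001)
    print(n,m.sum(),r.x,np.degrees(r.x[1]),np.std(r.fun))
# triangulated tube ends etc: saddles
for n in C:
    P=C[n].reshape(-1,3);x,y=loc(P,[.56,-.1375,np.radians(-1)])
    m=(abs(y-.035)<.012)&(P[:,2]>.07)&(P[:,2]<.1)&(abs(x)<.2); print(n,'tube ends',x[m].min(),x[m].max())
    m=(abs(y-.035)<.07)&(abs(y-.035)>.05)&(P[:,2]>.09)&(P[:,2]<.11)&(abs(x)<.2);print('arm x',x[m].min(),x[m].max(),np.median(P[m][:,2]) )
    m=(P[:,2]>.035)&(abs(x)<.16)&(y<.1)&(y>-.12)
    h=np.histogram(x[m],bins=np.arange(-.16,.161,.01));print(h[0])
print('--- gauge')
for n in C:
    P=C[n].reshape(-1,3);m=(P[:,0]>.3)&(P[:,0]<.6)&(P[:,1]>.15)&(P[:,1]<.42)&(P[:,2]>.012);Q=P[m]
    for a,b in((.02,.05),(.05,.15),(.155,.19),(.19,.21)):
        q=Q[(Q[:,2]>a)&(Q[:,2]<b)]
        if len(q):print(n,a,len(q),np.percentile(q,2,0),np.percentile(q,98,0),q.mean(0))
E
python3 fit.py
```

```text
top bench z 0.0006234113207971756
jig>20mm bbox [ 0.35402215 -0.22451959  0.02001729] [0.74485371 0.11860845 0.15338578]
knob 100 [ 0.52100376 -0.20228263  0.14064442] [ 0.54704823 -0.17885114  0.15338578] [ 0.53315269 -0.19023481  0.14790386]
scene bench z -0.001660250548418237
jig>20mm bbox [ 0.35225206 -0.21900386  0.02001729] [0.71180226 0.11984946 0.14974442]
knob 72 [ 0.51979639 -0.20328546  0.14029301] [ 0.54369785 -0.17509211  0.14974442] [ 0.53117962 -0.18760538  0.14516911]
--- tube cylinder fit
top 1179 [-0.13617981 -0.0107045   0.06011619] -0.6133226441063144 0.001779017317673572
scene 946 [-0.13619051 -0.01893698  0.05750278] -1.0850091751495978 0.0025761572045784726
top tube ends -0.1492796363638371 0.15232038808974072
arm x -0.03748154918338685 -0.025075446924163122 0.10771800098044665
[  0  78 100  80 152 151 150  80  77  76 136 130 309 166 135  95  74  76
  76  77  75  76  77 129 133 185 141 118  80  73  73   9]
scene tube ends -0.15324091975942883 0.1512621763919824
arm x -0.04039680353083718 -0.01677077387997131 0.10397407177379805
[ 94  91  83 102 191 146 114  81 
[... 361 characters left out ...]
8600682 0.22822145 0.15691441] [0.5097968  0.25090851 0.18951871] [0.49673199 0.23186444 0.17287628]
top 0.19 121 [0.48715475 0.22876142 0.19167047] [0.50919718 0.25169738 0.20307786] [0.49801845 0.23957153 0.1961406 ]
scene 0.02 213 [0.34800134 0.15372781 0.02009721] [0.51380892 0.26611212 0.03112797] [0.42523516 0.21685748 0.02374183]
scene 0.05 1073 [0.46662884 0.20350107 0.06314839] [0.50460379 0.286354   0.14646511] [0.47483772 0.2488344  0.1143659 ]
scene 0.155 189 [0.48491926 0.23150695 0.15577735] [0.51051033 0.25506542 0.18920316] [0.49279091 0.2479412  0.17296747]
scene 0.19 125 [0.48613808 0.23126005 0.19011122] [0.50787149 0.25391181 0.19817968] [0.49595046 0.24387386 0.19403387]
```

```bash
cat >> fit.py <<'E'
print('---vise')
P=C['top'].reshape(-1,3);m=(P[:,0]>.2)&(P[:,0]<.7)&(P[:,1]<-.25)&(P[:,1]>-.48);
h=P[m];h=h[h[:,2]>.04];print(h.min(0),h.max(0))
m=(P[:,0]>.2)&(P[:,0]<.6)&(P[:,1]<-.4)&(P[:,1]>-.75);h=P[m];print(np.nanmax(h,0),np.nanpercentile(h[:,2],95))
# dial plane (scene)
P=C['scene'].reshape(-1,3)
m=(P[:,2]>.06)&(P[:,2]<.14)&(P[:,0]>.45)&(P[:,0]<.478)&(P[:,1]>.18)&(P[:,1]<.29);Q=P[m]
f=lambda p:(Q[:,0]-p[0]-p[1]*(Q[:,1]-.24)-p[2]*(Q[:,2]-.1))
r=least_squares(f,[.467,0,0],loss='soft_l1',f_scale=.001);print(len(Q),r.x,np.std(r.fun),Q.min(0),Q.max(0))
E
python3 fit.py|sed -n '/vise/,$p'
python3 -m pendant '[[[0,0,-0.03],[0,0,9.2],0.02],[[0,0,-0.02],[0,0,9.2],0.0],[[0,0,0],[0,0,9.2],0.0]]' 20
```

```text
---vise
[ 0.20895846 -0.47999733  0.04020052] [ 0.65947897 -0.33899831  0.70803451]
[ 0.59998263 -0.40001516  0.67951337] 0.45192482895065683
704 [ 0.46947728 -0.01949944  0.01593657] 0.002455267232449394 [0.46421913 0.19713152 0.06008599] [0.47785167 0.28843054 0.13993377]
clock: 1.08
position: [0.2817, -0.559, 0.2788]
ee_rot: [3.138, -0.032, 0.003]
force: [-0.2, -0.4, -1.0]
width: 0.724
```

```bash
python3 -m pendant '[[[0.02,-0.052,0],[0,0,0],0.0],[[0.02,-0.052,0],[0,0,0],0.0],[[0.029,-0.053,0],[0,0,0],0.0],[[0.029,-0.053,0],[0,0,0],0.0],[[0.029,-0.053,0],[0,0,0],0.0],[[0.029,-0.053,0],[0,0,0],0.0],[[0.029,-0.053,0],[0,0,0],0.0],[[0,0,0],[0,0,0],0.0]]'
```

```text
clock: 2.08
position: [0.4742, -0.1867, 0.2769]
ee_rot: [-3.14, 0.01, -0.002]
force: [0.3, -1.2, -0.7]
width: 0.006
```

```bash
python3 -m pendant '[[[0,0.003,0.05],[0,0,0],0.0],[[0,0,0.05],[0,0,0],0.0],[[0,0,0.05],[0,0,0],0.0],[[0,0,0],[0,0,0],0.0]]'; python3 -c "
from h import *
save('scene','s1');save('top','t1')"
```

```text
clock: 2.58
position: [0.4688, -0.195, 0.1241]
ee_rot: [-3.14, 0.025, 0.011]
force: [-1.1, -0.2, 0.3]
width: 0.002
```

View pics/s1.png

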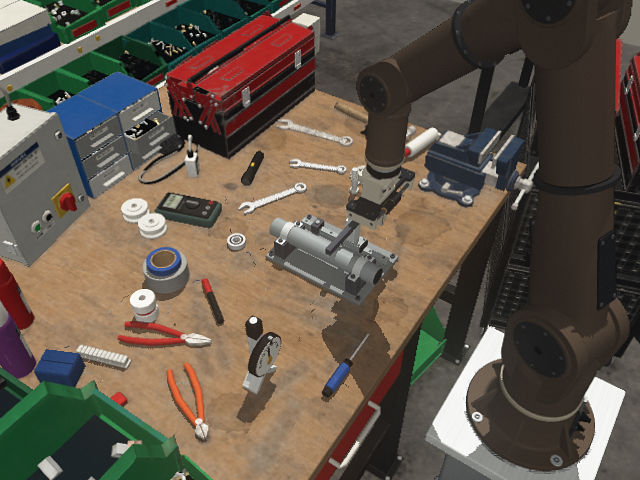

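```bash
python3 -m pendant '[[[0.005,-0.004,0],[0,0,0],0.0],[[0.012,0,0],[0,0,0],0.0],[[0.012,0,0],[0,0,0],0.0],[[0.012,0,0],[0,0,0],0.0]]'
```

```text
clock: 3.18
position: [0.5138, -0.1916, 0.127]
ee_rot: [3.141, -0.023, 0.0]
force: [-1.4, -0.4, 3.7]
width: 0.004
```

```bash
python3 -m pendant '[[[0.012,0,0],[0,0,0],0.0],[[0.012,0,0],[0,0,0],0.0],[[0.012,0,0],[0,0,0],0.0],[[0.012,0,0],[0,0,0],0.0],[[0.006,0,0],[0,0,0],0.0],[[0,0,0],[0,0,0],0.0]]'; python3 -c "
from h import *
save('scene','s2');save('top','t2')"
```

```text
clock: 3.92
position: [0.5676, -0.1925, 0.1267]
ee_rot: [3.141, -0.023, 0.002]
force: [0.1, -0.2, 0.3]
width: 0.011
```

View pics/s2.png

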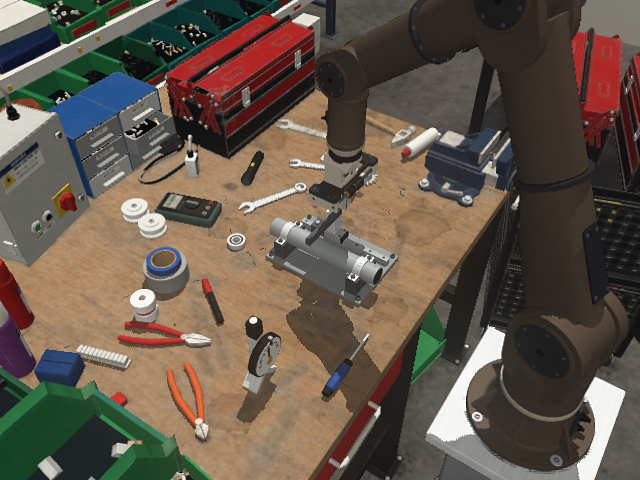

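```bash
python3 -m pendant '[[[0.008,0,0],[0,0,0],0.0],[[0.006,0,0],[0,0,0],0.0],[[0.003,0,0],[0,0,0],0.0],[[0,0,0],[0,0,0],0.0]]'; python3 -m pendant '[[[0.004,0,0],[0,0,0],0.0],[[0,0,0],[0,0,0],0.0]]'
```

```text
clock: 4.53
position: [0.5842, -0.1927, 0.1267]
ee_rot: [3.141, -0.024, 0.001]
force: [-0.8, -0.1, 1.0]
width: 0.005
clock: 4.78
position: [0.5847, -0.1927, 0.1265]
ee_rot: [-3.141, 0.024, 0.009]
force: [-13.0, 0.4, 9.1]
width: 0.007
```

```bash
python3 -m pendant '[[[0.002,0,0],[0,0,0],0.0],[[0,0,0],[0,0,0],0.0]]'; python3 -m pendant '[[[-0.02,0,0],[0,0,0],0.0],[[-0.03,0,-0.05],[0,0,0],0.04],[[0,0,-0.06],[0,0,0],0.06],[[0,0,-0.06],[0,0,0],0.07],[[0,0,0],[0,0,0],0.07]]'; python3 - <<'E'
from h import *
vv,uu=np.mgrid[0:480,0:640]
for n in('top','scene'):
    im,d=save(n,n+'3');P=unproj(n,uu,vv,d).reshape(-1,3)
    dx=P-[.56,-.1365,0];c,s=np.cos(np.radians(-.9)),np.sin(np.radians(-.9));x=c*dx[:,0]+s*dx[:,1];y=-s*dx[:,0]+c*dx[:,1]
    m=(P[:,2]>.138)&(P[:,2]<.155)&(abs(x-.04)<.06)&(abs(y+.055)<.03);print(n,m.sum(),'knob',np.percentile(x[m],[2,98]),np.percentile(y[m],[2,98]))
    m=(P[:,2]>.1)&(P[:,2]<.112)&(abs(x-.04)<.06)&(y>-.03)&(y<.07);print('arm',m.sum(),np.percentile(x[m],[2,50,98]))
E
```

```text
clock: 5.03
position: [0.5849, -0.1926, 0.1264]
ee_rot: [-3.141, 0.025, 0.014]
force: [-20.4, 1.7, 14.1]
width: 0.004
clock: 5.65
position: [0.5427, -0.1923, 0.3024]
ee_rot: [3.139, -0.023, 0.017]
force: [0.9, -1.0, -0.3]
width: 0.389Traceback (most recent call last):
  File "<stdin>", line 6, in <module>
    return _quantile_unchecked(
        a, q, axis, out, overwrite_input, method, keepdims, weights)
    return _ureduce(a,
                    func=_quantile_ureduce_func,
    ...<5 lines>...
                    overwrite_input=overwrite_input,
                    method=method)
    r = func(a, **kwargs)
    result = _quantile(arr,
                       quantiles=q,
    ...<2 lines>...
                       out=out,
                       weights=wgt)
    slices_having_nans = np.isnan(arr[-1, ...])
                                  ~~~^^^^^^^^^
IndexError: index -1 is out of bounds for axis 0 with size 0
```

View pics/top3.png

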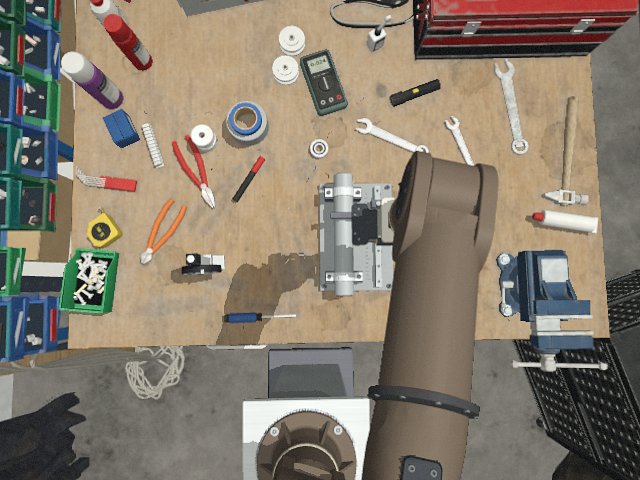

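```bash
python3 -m pendant '[[[-0.006,-0.054,0],[0,0,0],0.07],[[-0.006,-0.054,0],[0,0,0],0.07],[[-0.006,-0.054,0],[0,0,0],0.07],[[-0.006,-0.054,0],[0,0,0],0.07],[[-0.006,-0.054,0],[0,0,0],0.07],[[-0.006,-0.054,0],[0,0,0],0.07],[[-0.006,-0.054,0],[0,0,0],0.07],[[0,-0.054,0],[0,0,-2],0.07],[[0,0,0],[0,0,0],0.07]]'; python3 - <<'E'
from h import *
vv,uu=np.mgrid[0:480,0:640]
for n in('top','scene'):
    im,d=save(n,n+'4');P=unproj(n,uu,vv,d).reshape(-1,3)
    dx=P-[.56,-.1365,0];c,s=np.cos(np.radians(-.9)),np.sin(np.radians(-.9));x=c*dx[:,0]+s*dx[:,1];y=-s*dx[:,0]+c*dx[:,1]
    for nm,m in(('knob',(P[:,2]>.138)&(P[:,2]<.155)&(abs(x-.04)<.06)&(abs(y+.055)<.03)),('arm',(P[:,2]>.1)&(P[:,2]<.112)&(abs(x-.04)<.06)&(y>-.03)&(y<.07))):
        if m.sum():print(n,m.sum(),nm,np.percentile(x[m],[2,50,98]),np.percentile(y[m],[2,98]))
print(arm.observe()['position'],arm.observe()['ee_rot'])
E
```

```text
clock: 6.82
position: [0.5022, 0.2457, 0.2949]
ee_rot: [-3.14, -0.044, 0.005]
force: [-0.3, -1.3, -0.6]
width: 0.764
top 105 knob [0.03515037 0.04724939 0.05932354] [-0.06458826 -0.0420953 ]
top 255 arm [0.03505071 0.04179196 0.04953947] [-0.0292596   0.06635438]
scene 78 knob [0.03447362 0.04423198 0.05762437] [-0.06281354 -0.03992934]
scene 195 arm [0.03269327 0.0392767  0.04792483] [-0.02856307  0.06756813]
[0.50365085 0.24066528 0.29509081] [ 3.14024495  0.03334129 -0.00354747]
```

View pics/scene4.png

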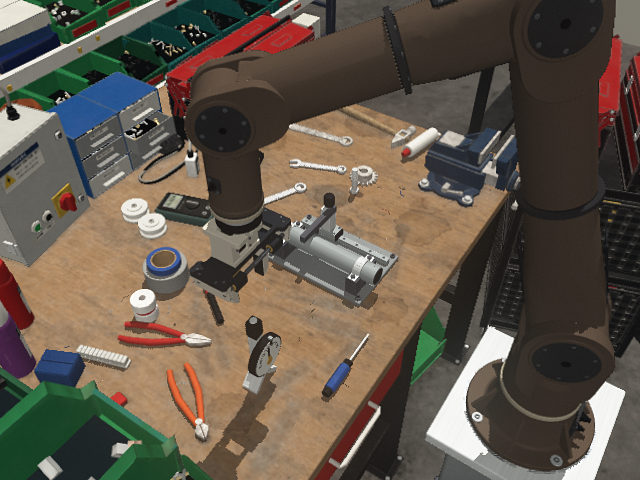

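View pics/top4.png

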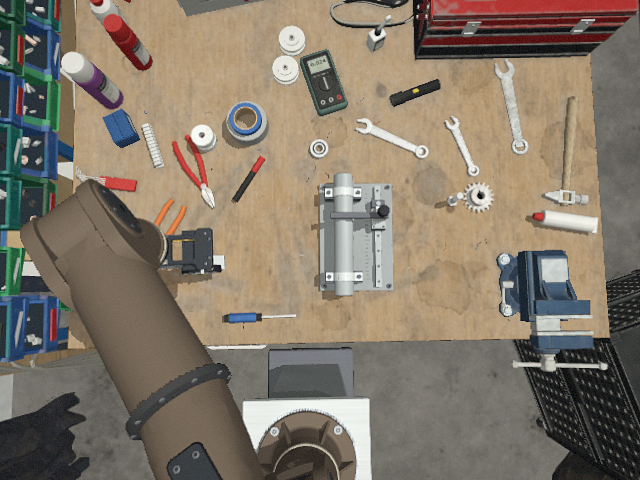

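```bash
python3 -m pendant '[[[-0.0055,-0.001,0.04],[0,0,0],0.07],[[0,0,0.02],[0,0,0],0.07],[[0,0,0],[0,0,0],0.07],[[0,0,0],[0,0,0],0.07]]'
```

```text
clock: 7.42
position: [0.4994, 0.2408, 0.2374]
ee_rot: [-3.141, -0.029, -0.001]
force: [0.1, -0.5, 0.3]
width: 0.764
```

```bash
python3 -m pendant '[[[-0.001,0,0.03],[0,0,0],0.07],[[0,0,0.03],[0,0,0],0.07],[[0,0,0.02],[0,0,0],0.07],[[0,0,0],[0,0,0],0.06],[[0,0,0],[0,0,0],0.04]]'; python3 -c "
from h import *
im,d=save('scene','s5');cv2.imwrite('pics/s5z.png',cv2.resize(im[220:420,180:340,::-1],(480,600)))"
```

```text
clock: 8.05
position: [0.4986, 0.2418, 0.1582]
ee_rot: [-3.14, -0.031, -0.003]
force: [-0.2, 0.2, 0.2]
width: 0.587
```

View pics/s5z.png

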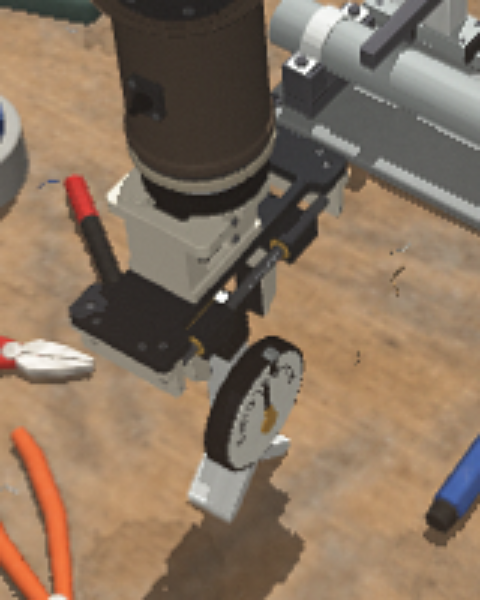

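Fingers straddle the grip, centred. Now close.

```bash
python3 -m pendant '[[[0,0,0.002],[0,0,0],0.03],[[0,0,0],[0,0,0],0.015],[[0,0,0],[0,0,0],0.01],[[0,0,0],[0,0,0],0.01],[[0,0,0],[0,0,0],0.01],[[0,0,0],[0,0,0],0.01]]' 50
```

```text
clock: 8.85
position: [0.4978, 0.2415, 0.1549]
ee_rot: [3.141, 0.031, 0.0]
force: [-1.9, -1.2, 5.0]
width: 0.256
```

```bash
python3 -m pendant '[[[0,0,-0.04],[0,0,0],0.01],[[0,0,-0.06],[0,0,0],0.01],[[0,0,-0.06],[0,0,0],0.01],[[0,0,-0.06],[0,0,10],0.01],[[0,0,-0.06],[0,0,10],0.01],[[0,0,0],[0,0,10],0.01],[[0,0,0],[0,0,10],0.01],[[0,0,0],[0,0,0],0.01]]' 50; python3 -c "
from h import *
im,d=save('scene','s6');cv2.imwrite('pics/s6z.png',im[150:450,100:400,::-1].repeat(2,0).repeat(2,1))
print(arm.observe()['position'],arm.observe()['ee_rot'])
for l in('pointer','set_hand','pointer_tip','set_hand_tip','gauge'): print(l,[(np.round(r['rect'],1),round(r['conf'],2)) for r in arm.look_for('scene',l)][:2])"
```

```text
clock: 9.85
position: [0.4979, 0.2415, 0.4311]
ee_rot: [2.995, -0.917, -0.004]
force: [-1.3, 0.8, -3.6]
width: 0.261
[0.49735952 0.24241158 0.43123822] [ 2.99778421 -0.91226681 -0.00458341]
pointer [(array([255.6, 264.2,   9.1,  20.8]), 0.52), (array([251.3, 258.5,  56. ,  95.4]), 0.21)]
set_hand [(array([256.1, 248.8,   3.7,  13.1]), 0.63), (array([167.2, 332.9,  93. ,  29.9]), 0.54)]
pointer_tip [(array([212.7, 303.8,  21.3,  42.7]), 0.46)]
set_hand_tip [(array([257.1, 248.3,   7.2,   3.6]), 0.58)]
gauge [(array([251. , 257.1,  58.8,  98.9]), 0.6)]
```

View pics/s6.png

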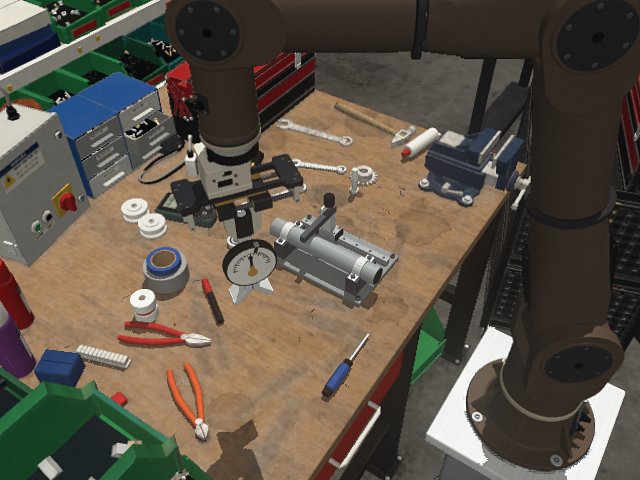

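```bash
python3 -m pendant '[[[-0.04,0,-0.04],[0,-10,0],0.01],[[-0.04,0,-0.04],[0,-10,0],0.01],[[-0.04,0,-0.04],[0,-10,0],0.01],[[-0.02,0,-0.03],[0,0,8],0.01],[[0,0,0],[0,0,0],0.01],[[0,0,0],[0,0,0],0.01]]' 50; python3 -c "
from h import *
im,d=save('scene','s7')
print(arm.observe()['position'],arm.observe()['ee_rot'])
for l in('pointer','set_hand','set_hand_tip','gauge'): print(l,[(np.round(r['rect'],1),round(r['conf'],2)) for r in arm.look_for('scene',l)][:2])
r=arm.look_for('scene','gauge')[0]['rect'];u,v=int(r[0]),int(r[1]);cv2.imwrite('pics/s7z.png',cv2.resize(im[max(v-70,0):v+70,u-70:u+70,::-1],(600,600),interpolation=cv2.INTER_CUBIC));print(u,v)"
```

```text
clock: 10.9
position: [0.409, 0.2969, 0.5574]
ee_rot: [-2.747, 0.949, 0.73]
force: [-0.4, 0.0, -3.8]
width: 0.258
[0.40891905 0.29712215 0.5573821 ] [-2.74688035  0.94862587  0.73080735]
pointer [(array([274.4, 229.5,   4.2,  17.6]), 0.74), (array([277.6, 254.2,  10.1,  30.8]), 0.6)]
set_hand [(array([274.3, 227.3,   4.6,  13.8]), 0.62)]
set_hand_tip [(array([274.4, 253.9,  74.5, 143.1]), 0.63), (array([276.8, 229. ,   2.5,   5. ]), 0.38)]
gauge [(array([274.2, 255.6,  76.8, 142.5]), 0.76), (array([338.2, 248.1, 115.8, 111.5]), 0.63)]
274 255
```

View pics/s7z.png

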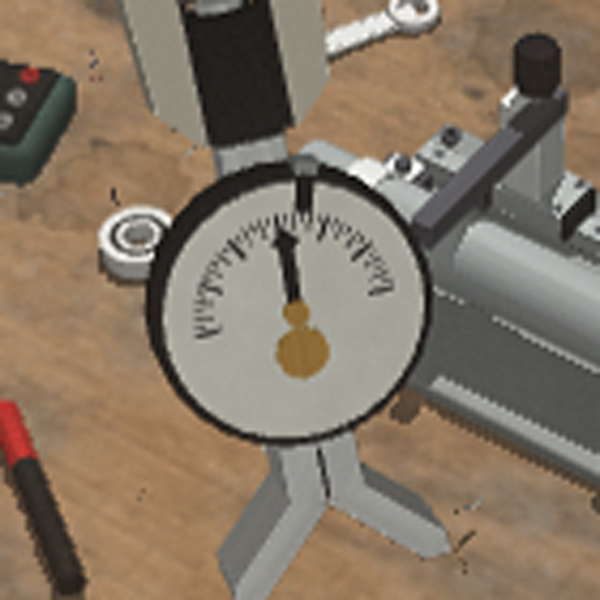

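```bash
cat > ang.py <<'E'
from h import *
def angle(n,pos,rv,c,pts):
    """c: dial centre px, pts: px; angles in gauge frame (lean left positive: toward gauge +y)"""
    T=R.from_rotvec(rv).as_matrix(); gx,gy,gz=T[:,0],-T[:,1],-T[:,2]
    # plane of face through predicted centre
    f,cx,cy,k1,Rm,t=cam(n); C0=-Rm.T@t
    P0=np.array(pos)+gz*(.100-.155)-gx*.030
    def hit(p):
        x,y=rays(n,p[0],p[1]);D=np.array([x,y,1.])@Rm; s=((P0-C0)@gx)/(D@gx); return C0+s*D
    pc=hit(c); out=[]
    for p in pts:
        d=hit(p)-pc; out.append((np.degrees(np.arctan2(d@gy,d@gz)),np.linalg.norm(d)*1e3))
    return out,(pc-P0)*1e3,proj(n,P0)
E
python3 - <<'E'
from ang import *
z=lambda u,v:(274-70+u/4.2857-.4,255-70+v/4.2857-.4)
pos=[.4089,.2971,.5574];rv=[-2.7469,.9486,.7308]
o,e,p=angle('scene',pos,rv,z(297,313),[z(304,163),z(304,178),z(305,213),z(286,232),z(303,352),z(321,490)])
print(np.round(o,1),e,p,z(297,313))
o,e,p=angle('scene',pos,rv,z(296,310),[z(304,163),z(304,178),z(305,213),z(163,310),z(430,310),z(297,180),z(297,440)])
print(np.round(o,1))
T=R.from_rotvec(rv).as_matrix()
g=T.T@[0,0,1]; print('plumb',np.degrees(np.arctan2(-g[1],-g[2])),)
# enlarge rectified dial
im=cv2.imread('pics/s7.png'); 
gx,gy,gz=T[:,0],-T[:,1],-T[:,2]
f,cx,cy,k1,Rm,t=cam('scene'); P0=np.array(pos)+gz*(.1-.155)-gx*.03
# shift to observed centre
C0=-Rm.T@t;x,y=rays('scene',*z(297,313));D=np.array([x,y,1.])@Rm;pc=C0+D*((P0-C0)@gx)/(D@gx)
S=600;a=(np.arange(S)-S/2)/(S/2)*.055
Y,Z=np.meshgrid(-a,-a)  # right = -y, as seen from front
pts=pc+Y[...,None]*gy+Z[...,None]*gz
px=proj('scene',pts).astype(np.float32);cv2.imwrite('pics/rect7.png',cv2.remap(im,px[...,0],px[...,1],cv2.INTER_CUBIC))
E
```

```text
[[-14.   48.8]
 [-14.2  44. ]
 [-15.8  32.7]
 [ -3.8  27. ]
 [177.2  13.2]
 [176.2  60.6]] [-0.62619194  0.48519871 -1.40719981] [272.69243826 256.52256442] (272.90023100077, 257.63357677858926)
[[ -14.4   47.8]
 [ -14.7   43. ]
 [ -16.6   31.7]
 [  75.4   42.5]
 [-104.6   44.1]
 [ -11.8   42.4]
 [ 169.1   43.5]]
plumb -1.3882489516542855
```

View pics/rect7.png

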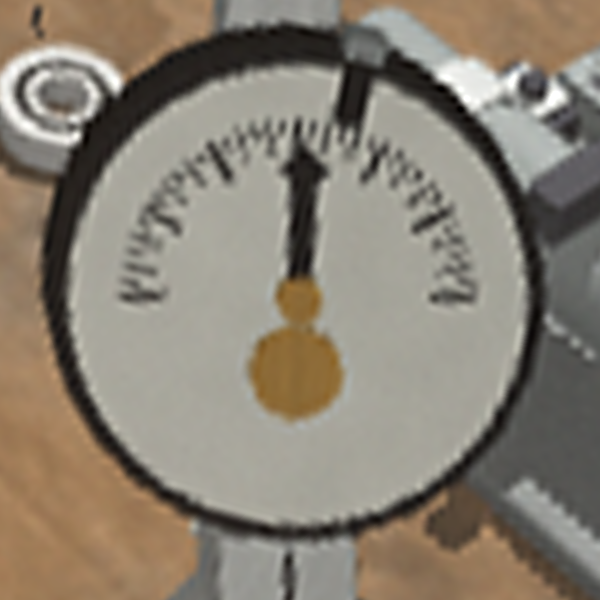

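```bash
python3 -m pendant '[[[0,0,0],[0,0,-8],0.01],[[0,0,0],[0,10,0],0.01],[[0,0,0],[0,10,0],0.01],[[0,0,0],[0,10,0],0.01],[[0,0,0],[0,0,-10],0.01],[[0,0,0],[0,0,-10],0.01],[[0,0,0],[0,0,-10],0.01],[[0,0,0],[0,0,-8],0.01],[[0,0,0],[0,0,0],0.01]]' 55; python3 -c "
from h import *
s=arm.observe();print(s['position'],R.from_rotvec(s['ee_rot']).as_matrix().round(4))"
```

```text
clock: 12.32
position: [0.409, 0.2982, 0.5557]
ee_rot: [-3.047, -0.187, 0.084]
force: [-0.1, 0.1, -4.5]
width: 0.259
[0.40903316 0.29824763 0.5557412 ] [[ 0.991   0.1197 -0.0601]
 [ 0.1245 -0.9887  0.084 ]
 [-0.0494 -0.0908 -0.9946]]
```

```bash
cat > go.py <<'E'
from h import *
def go(p=None,yaw=-.9,lean=0):
    s=arm.observe();T=R.from_rotvec(s['ee_rot'])
    G=R.from_euler('z',yaw,degrees=True)*R.from_matrix(np.diag([1.,-1,-1]))*R.from_euler('x',-lean,degrees=True)
    print('t',s['clock'],'pos',s['position'].round(4),'F',s['force'].round(1),'M',s['ft_torque'].round(2))
    print('turn(tool deg)',(T.inv()*G).as_rotvec(degrees=True).round(2))
    if p is not None:
        d=np.array(p)-s['position'];print('shift in current tool',T.inv().apply(d).round(4),' in target tool',G.inv().apply(d).round(4))
E
python3 -c "
from go import *
go([.5665,-.1015,.33])"
```

```text
t 12.325 pos [0.409  0.2982 0.5557] F [-0.1  0.1 -4.5] M [-0.2  -0.14  0.02]
turn(tool deg) [-5.01  3.19  7.92]
shift in current tool [0.1174 0.4345 0.1815]  in target tool [0.1637 0.3972 0.2257]
```

```bash
python3 -m pendant '[[[0,0,0],[-5,3.2,7.9],0.01],[[0.018,0.044,0.015],[0,0,0],0.01],[[0.018,0.044,0.015],[0,0,0],0.01],[[0.018,0.044,0.02],[0,0,0],0.01],[[0.018,0.044,0.025],[0,0,0],0.01],[[0.018,0.044,0.03],[0,0,0],0.01],[[0.018,0.044,0.03],[0,0,0],0.01],[[0.018,0.044,0.03],[0,0,0],0.01],[[0.018,0.044,0.03],[0,0,0],0.01],[[0.018,0.044,0.03],[0,0,0],0.01]]' 55;python3 -m pendant '[[[0,0,0],[0,0,0],0.01],[[0,0,0],[0,0,0],0.01]]'; python3 -c "
from go import *
go([.5665,-.1015,.29])
save('scene','s8');save('top','t8')"
```

```text
clock: 13.58
position: [0.5661, -0.1012, 0.33]
ee_rot: [-3.141, 0.029, -0.002]
force: [-0.0, 1.1, -3.8]
width: 0.26
clock: 13.82
position: [0.5656, -0.0998, 0.3308]
ee_rot: [-3.141, 0.028, -0.001]
force: [0.3, 0.3, -4.3]
width: 0.255
t 13.825 pos [ 0.5656 -0.0998  0.3308] F [ 0.3  0.3 -4.3] M [ 0.05 -0.04  0.02]
turn(tool deg) [-0.05 -0.02 -0.11]
shift in current tool [0.0009 0.0017 0.0408]  in target tool [0.0009 0.0017 0.0408]
```

View pics/s8.png

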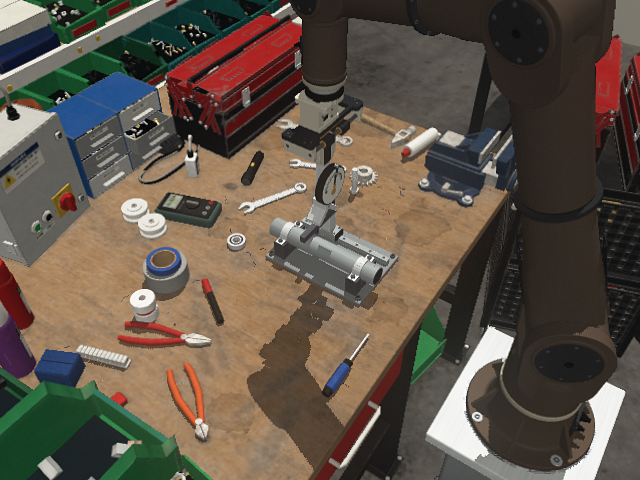

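View pics/t8.png

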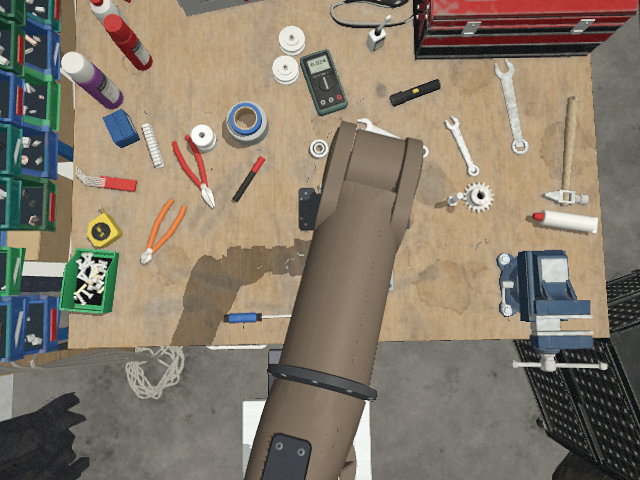

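```bash
python3 -m pendant '[[[0,0.002,0.03],[0,0,0],0.01],[[0,0,0.03],[0,0,0],0.01],[[0,0,0.02],[0,0,0],0.01],[[0,0,0.01],[0,0,0],0.01],[[0,0,0],[0,0,0],0.01],[[0,0,0],[0,0,0],0.01]]';  python3 -c "
from go import *
go([.5665,-.1015,.2208])
im,d=save('scene','s9');cv2.imwrite('pics/s9z.png',cv2.resize(im[130:310,230:410,::-1],(600,600),interpolation=cv2.INTER_CUBIC))"
```

```text
clock: 14.68
position: [0.5663, -0.1022, 0.242]
ee_rot: [-3.141, 0.024, -0.004]
force: [-0.5, -0.6, -3.3]
width: 0.262
t 14.675 pos [ 0.5663 -0.1022  0.242 ] F [-0.5 -0.6 -3.3] M [-0.    0.03 -0.08]
turn(tool deg) [-0.01 -0.15  0.04]
shift in current tool [ 0.0001 -0.0007  0.0212]  in target tool [ 0.0002 -0.0007  0.0212]
```

View pics/s9z.png

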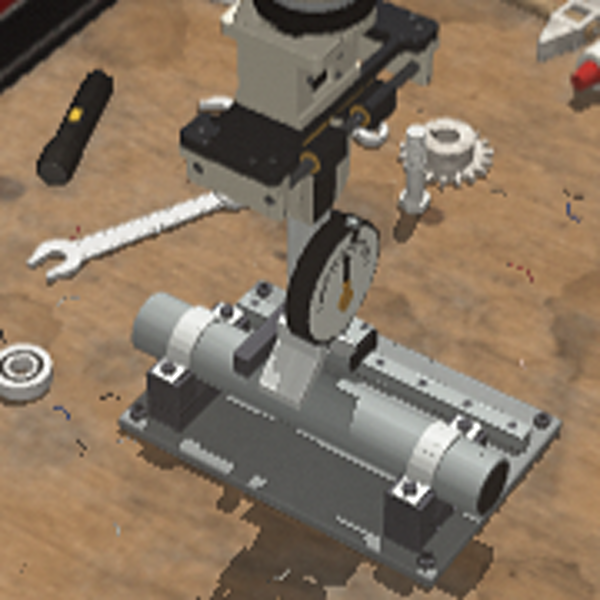

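Straddling, clear of the stop. Lower to contact.

```bash
python3 -m pendant '[[[0,0,0.008],[0,0,0],0.01],[[0,0,0.006],[0,0,0],0.01],[[0,0,0.003],[0,0,0],0.01],[[0,0,0],[0,0,0],0.01]]'; python3 -m pendant '[[[0,0,0.003],[0,0,0],0.01],[[0,0,0],[0,0,0],0.01]]';python3 -m pendant '[[[0,0,0.002],[0,0,0],0.01],[[0,0,0],[0,0,0],0.01]]'; python3 -c "
from go import *
go([.5665,-.1015,.2208])"
```

```text
clock: 15.22
position: [0.5655, -0.1024, 0.2236]
ee_rot: [-3.141, 0.024, -0.001]
force: [-0.3, 0.5, -3.3]
width: 0.261
clock: 15.48
position: [0.566, -0.1021, 0.2211]
ee_rot: [-3.141, 0.024, -0.002]
force: [0.4, 1.0, -3.2]
width: 0.259
clock: 15.72
position: [0.5664, -0.1023, 0.2209]
ee_rot: [-3.14, 0.024, -0.005]
force: [-3.5, 2.2, 15.1]
width: 0.258
t 15.725 pos [ 0.5664 -0.1023  0.2209] F [-3.5  2.2 15.1] M [0.92 1.38 0.12]
turn(tool deg) [-0.06 -0.18  0.03]
shift in current tool [ 0.0001 -0.0008  0.0001]  in target tool [ 0.0001 -0.0008  0.0001]
```

```bash
python3 -m pendant '[[[0,-0.0006,-0.0012],[0,0,0],0.01],[[0.004,0,0],[0,0,0],0.01],[[0.003,0,0],[0,0,0],0.01],[[0,0,0],[0,0,0],0.01]]' 60; python3 -m pendant '[[[0.002,0,0],[0,0,0],0.01],[[0,0,0],[0,0,0],0.01]]'; python3 -c "
from go import *
go([.5775,-.1015,.2208])"
```

```text
clock: 16.23
position: [0.5719, -0.1021, 0.2211]
ee_rot: [-3.141, 0.025, 0.001]
force: [-7.2, 1.7, 13.4]
width: 0.258
clock: 16.48
position: [0.5738, -0.1021, 0.2211]
ee_rot: [-3.141, 0.025, 0.001]
force: [-7.8, 1.0, 14.0]
width: 0.262
t 16.475 pos [ 0.5738 -0.1021  0.2211] F [-7.8  1.  14. ] M [0.59 2.62 0.  ]
turn(tool deg) [-0.04  0.04  0.  ]
shift in current tool [ 0.0037 -0.0007  0.0003]  in target tool [ 0.0037 -0.0007  0.0003]
```

```bash
python3 -m pendant '[[[0,0,-0.001],[0,0,0],0.01],[[0.001,0,0],[0,0,0],0.01]]'; python3 -m pendant '[[[0.0015,0,0],[0,0,0],0.01],[[0,0,0],[0,0,0],0.01]]';  python3 -m pendant '[[[0.0015,0,0],[0,0,0],0.01],[[0,0,0],[0,0,0],0.01]]'
```

```text
clock: 16.73
position: [0.5742, -0.102, 0.2212]
ee_rot: [-3.141, 0.024, 0.003]
force: [-7.5, 1.2, 9.4]
width: 0.256
clock: 16.98
position: [0.5757, -0.1021, 0.2212]
ee_rot: [-3.141, 0.025, 0.004]
force: [-6.6, 1.5, 8.7]
width: 0.26
clock: 17.23
position: [0.5772, -0.1021, 0.2213]
ee_rot: [-3.141, 0.024, 0.003]
force: [-7.2, 1.4, 8.6]
width: 0.255
```

```bash
python3 -m pendant '[[[0.0015,0,0],[0,0,0],0.01],[[0,0,0],[0,0,0],0.01]]'; python3 -m pendant '[[[0.0015,0,0],[0,0,0],0.01],[[0,0,0],[0,0,0],0.01]]';  python3 -c "
from go import *
go()
im,d=save('scene','s10');cv2.imwrite('pics/s10z.png',cv2.resize(im[130:310,230:410,::-1],(600,600),interpolation=cv2.INTER_CUBIC))"
```

```text
clock: 17.48
position: [0.5788, -0.1021, 0.2213]
ee_rot: [-3.141, 0.025, 0.003]
force: [-7.2, 1.2, 8.7]
width: 0.26
clock: 17.73
position: [0.5803, -0.1021, 0.2213]
ee_rot: [-3.141, 0.025, 0.003]
force: [-7.0, -0.1, 8.9]
width: 0.26
t 17.725 pos [ 0.5803 -0.1021  0.2213] F [-7.  -0.1  8.9] M [ 0.51  2.6  -0.02]
turn(tool deg) [-0.03  0.12  0.  ]
```

View pics/s10z.png

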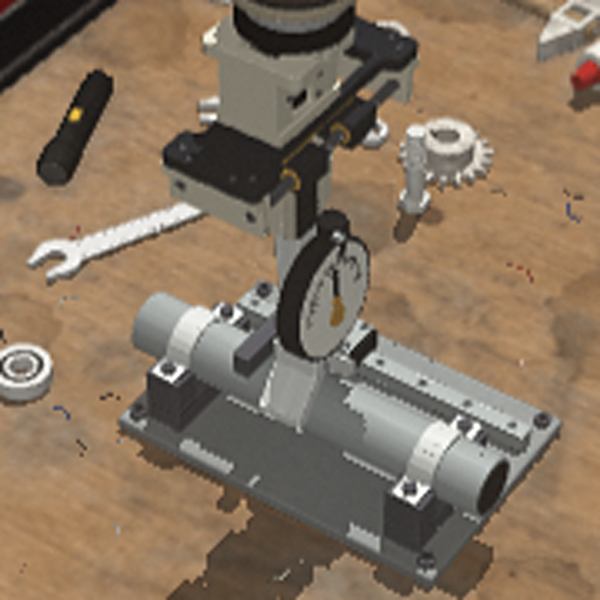

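```bash
cat > dial.py <<'E'
from h import *
from scipy.optimize import least_squares
def dialplane(d,c):
    vv,uu=np.mgrid[0:480,0:640];P=unproj('scene',uu,vv,d).reshape(-1,3)
    m=np.linalg.norm(P-c,axis=1)<.046;Q=P[m]
    for _ in range(4):
        r=least_squares(lambda p:Q[:,0]-p[0]-p[1]*(Q[:,1]-c[1])-p[2]*(Q[:,2]-c[2]),[c[0],0,0],loss='soft_l1',f_scale=.0015)
        k=abs(r.fun)<.004;Q=Q[k]
    print(len(Q),'x',r.x[0].round(4),'yaw',-np.degrees(r.x[1]).round(2),'pitch(top fwd +)',np.degrees(r.x[2]).round(2),np.std(r.fun))
E
python3 - <<'E'
from dial import *
dialplane(np.load('pics/scene0_d.npy'),[.468,.2415,.1])
dialplane(np.load('pics/s9_d.npy'),[.536,-.102,.187])
dialplane(np.load('pics/s10_d.npy'),[.546,-.102,.166])
E
```

```text
633 x 0.4693 yaw 1.72 pitch(top fwd +) 0.65 0.0012932315426486336
496 x 0.5376 yaw -1.01 pitch(top fwd +) 0.36 0.001349687906160666
538 x 0.5446 yaw -0.79 pitch(top fwd +) 4.56 0.0014928913814873418
```

```bash
python3 -m pendant '[[[-0.004,0,-0.003],[0,0,0],0.01],[[0,0,-0.003],[0,0,0],0.01],[[0,0,0],[0,0,0],0.01],[[0,0,0],[0,0,0],0.01]]';  python3 - <<'E'
from go import *; from dial import *
go()
im,d=save('scene','s11');cv2.imwrite('pics/s11z.png',cv2.resize(im[130:310,230:410,::-1],(600,600),interpolation=cv2.INTER_CUBIC))
dialplane(d,[.543,-.102,.170])
E
```

```text
clock: 18.27
position: [0.5778, -0.1019, 0.227]
ee_rot: [-3.141, 0.024, -0.002]
force: [0.0, -0.2, -4.9]
width: 0.262
t 18.275 pos [ 0.5778 -0.1019  0.227 ] F [ 0.  -0.2 -4.9] M [0.08 0.01 0.02]
turn(tool deg) [-0.   -0.06  0.03]
511 x 0.5425 yaw -0.97 pitch(top fwd +) 3.84 0.0014109814422366563
```

View pics/s11z.png

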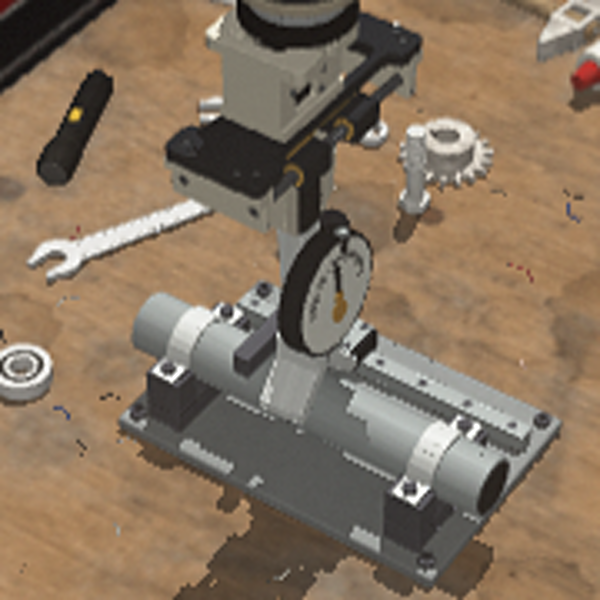

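```bash
python3 -m pendant '[[[-0.004,0,0],[0,3.5,0],0.01],[[0,0,0],[0,0,0],0.01],[[0,0,0],[0,0,0],0.01]]';  python3 - <<'E'
from go import *; from dial import *
go()
im,d=save('scene','s12')
dialplane(d,[.543,-.102,.170])
E
python3 -m pendant '[[[0.0015,0,0],[0,0,0],0.01],[[0,0,0],[0,0,0],0.01]]'
```

```text
clock: 18.7
position: [0.5739, -0.1017, 0.2273]
ee_rot: [3.14, -0.024, 0.096]
force: [0.2, 0.1, -3.7]
width: 0.254
t 18.7 pos [ 0.5739 -0.1017  0.2273] F [ 0.2  0.1 -3.7] M [0.03 0.11 0.05]
turn(tool deg) [-0.02 -3.51  0.04]
484 x 0.542 yaw -0.83 pitch(top fwd +) 0.94 0.0013369098044524526
clock: 19.0
position: [0.5755, -0.1019, 0.2271]
ee_rot: [3.139, -0.024, 0.097]
force: [0.8, 0.3, -3.5]
width: 0.258
```

```bash
python3 -m pendant '[[[0.001,0,0],[0,0.4,0],0.01],[[0,0,0],[0,0,0],0.01]]';python3 -m pendant '[[[0.001,0,0],[0,0,0],0.01],[[0,0,0],[0,0,0],0.01]]';python3 -m pendant '[[[0.001,0,0],[0,0,0],0.01],[[0,0,0],[0,0,0],0.01]]'
```

```text
clock: 19.25
position: [0.5761, -0.102, 0.2273]
ee_rot: [3.139, -0.024, 0.109]
force: [-0.1, 0.3, -4.1]
width: 0.254
clock: 19.5
position: [0.5772, -0.1019, 0.2274]
ee_rot: [3.139, -0.024, 0.109]
force: [-0.5, 0.3, -4.1]
width: 0.259
clock: 19.75
position: [0.5783, -0.1019, 0.2274]
ee_rot: [3.139, -0.024, 0.108]
force: [0.4, -0.4, -4.4]
width: 0.261
```

```bash
python3 -m pendant '[[[0.001,0,0],[0,0,0],0.01],[[0,0,0],[0,0,0],0.01]]';python3 -m pendant '[[[0.001,0,0],[0,0,0],0.01],[[0,0,0],[0,0,0],0.01]]';python3 - <<'E'
from go import *; from dial import *
im,d=save('scene','s13');cv2.imwrite('pics/s13z.png',cv2.resize(im[130:310,230:410,::-1],(600,600),interpolation=cv2.INTER_CUBIC))
dialplane(d,[.547,-.102,.172])
E
```

```text
clock: 20.0
position: [0.5793, -0.1019, 0.2275]
ee_rot: [3.139, -0.024, 0.108]
force: [-0.5, -0.1, -3.6]
width: 0.261
clock: 20.25
position: [0.5799, -0.102, 0.2274]
ee_rot: [3.139, -0.024, 0.107]
force: [-1.4, 0.3, -2.9]
width: 0.257
481 x 0.5483 yaw -0.88 pitch(top fwd +) 0.44 0.0013355447368146205
```

View pics/s13z.png

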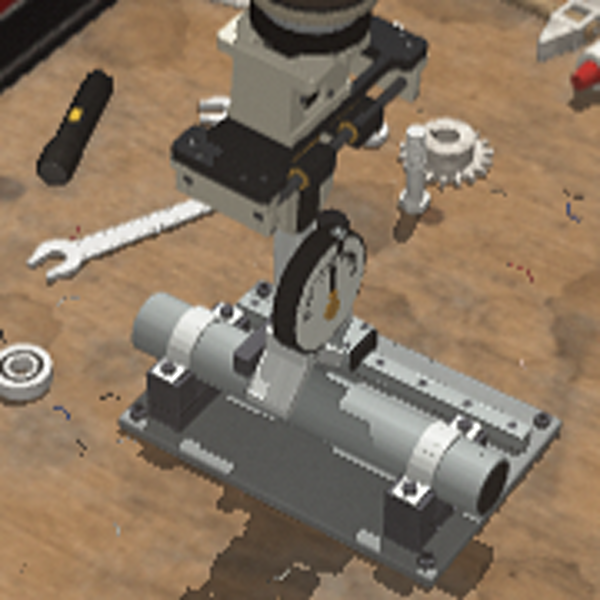

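```bash
python3 -m pendant '[[[-0.0006,0,0.003],[0,0,0],0.01],[[-0.0002,0,0.0025],[0,0,0],0.01],[[0,0,0],[0,0,0],0.01]]';python3 -m pendant '[[[0,0,0.001],[0,0,0],0.01],[[0,0,0],[0,0,0],0.01]]'; python3 -m pendant '[[[0,0,0.001],[0,0,0],0.01],[[0,0,0],[0,0,0],0.01]]'
```

```text
clock: 20.68
position: [0.5797, -0.1019, 0.2217]
ee_rot: [3.139, -0.024, 0.108]
force: [-0.2, 1.2, -4.6]
width: 0.265
clock: 20.92
position: [0.5797, -0.1019, 0.2209]
ee_rot: [3.139, -0.024, 0.108]
force: [-1.1, -0.2, -4.1]
width: 0.264
clock: 21.18
position: [0.58, -0.102, 0.2209]
ee_rot: [-3.14, 0.024, -0.109]
force: [-4.7, 1.1, 6.4]
width: 0.257
```

```bash
python3 -m pendant '[[[0,-0.0059,0.0001],[-2.1,0,-0.14],0.01],[[0,-0.0059,0.0001],[-2.1,0,-0.14],0.01],[[0,0,0],[0,0,0],0.01]]'; cat >> go.py <<'E'
def lean():
    s=arm.observe();T=R.from_rotvec(s['ee_rot']).as_matrix();d=-T[:,2];y=np.array([np.sin(np.radians(.9)),np.cos(np.radians(.9)),0])
    ax=np.array([.5605,-.1015,.06])
    rel=s['position']-ax; jx=np.array([np.cos(np.radians(.9)),-np.sin(np.radians(.9)),0])
    u=rel-jx*(rel@jx)
    print('t',s['clock'],'pos',s['position'].round(4),'jx',(rel@jx).round(4),'r',np.linalg.norm(u).round(4),'lean pos',np.degrees(np.arctan2(u@y,u[2])).round(2),'lean rot',np.degrees(np.arctan2(d@y,d[2])).round(2),'F',s['force'].round(1),'M',s['ft_torque'].round(2))
E
python3 -c "
from go import *
lean();T=R.from_rotvec(arm.observe()['ee_rot']).as_matrix();print((T.T@[.99988,-.0157,0]).round(4))"
```

```text
clock: 21.55
position: [0.5802, -0.0897, 0.2206]
ee_rot: [3.065, -0.017, 0.106]
force: [-4.8, -0.0, 7.0]
width: 0.26
t 21.55 pos [ 0.5802 -0.0897  0.2206] jx 0.0195 r 0.161 lean pos 4.33 lean rot 4.24 F [-4.8 -0.   7. ] M [ 0.12  1.57 -0.09]
[0.9976 0.0018 0.0696]
```

Clean rocking. Continue to about 14.6°.

```bash
python3 -m pendant '[[[0,-0.0059,0.0001],[-2.1,0,-0.14],0.01],[[0,-0.0059,0.0001],[-2.1,0,-0.14],0.01],[[0,-0.0059,0.0001],[-2.1,0,-0.14],0.01],[[0,0,0],[0,0,0],0.01]]';python3 -c "
from go import *
lean()"; python3 -m pendant '[[[0,-0.0059,0.0001],[-2.1,0,-0.14],0.01],[[0,-0.0056,0.0001],[-2,0,-0.14],0.01],[[0,0,0],[0,0,0],0.01],[[0,0,0],[0,0,0],0.01],[[0,0,0],[0,0,0],0.01],[[0,0,0],[0,0,0],0.01],[[0,0,0],[0,0,0],0.01],[[0,0,0],[0,0,0],0.01],[[0,0,0],[0,0,0],0.01]]';python3 - <<'E'
from go import *; from dial import *
lean()
im,d=save('scene','s14')
T=R.from_rotvec(arm.observe()['ee_rot']).as_matrix()
for l in('pointer','set_hand','gauge'): print(l,[(np.round(r['rect'],1),round(r['conf'],2)) for r in arm.look_for('scene',l)][:2])
cv2.imwrite('pics/s14z.png',cv2.resize(im[130:310,230:410,::-1],(600,600),interpolation=cv2.INTER_CUBIC))
E
```

```text
clock: 22.05
position: [0.5805, -0.0722, 0.2181]
ee_rot: [2.955, -0.011, 0.1]
force: [-5.2, 0.4, 7.0]
width: 0.258
t 22.05 pos [ 0.5805 -0.0722  0.2181] jx 0.0195 r 0.1608 lean pos 10.62 lean rot 10.58 F [-5.2  0.4  7. ] M [-0.05  1.51 -0.27]
clock: 23.18
position: [0.5807, -0.0612, 0.2156]
ee_rot: [2.885, -0.01, 0.097]
force: [-4.5, 2.4, 7.4]
width: 0.258
t 23.175 pos [ 0.5807 -0.0612  0.2156] jx 0.0195 r 0.1609 lean pos 14.63 lean rot 14.58 F [-4.5  2.4  7.4] M [ 0.12  1.55 -0.33]
pointer [(array([324.6, 225.6,   0.9,  15.8]), 0.56)]
set_hand [(array([318.9, 232.1,  31.7,  52.5]), 0.44)]
gauge [(array([320.4, 232.8,  33.3,  51.3]), 0.67)]
```

View pics/s14z.png

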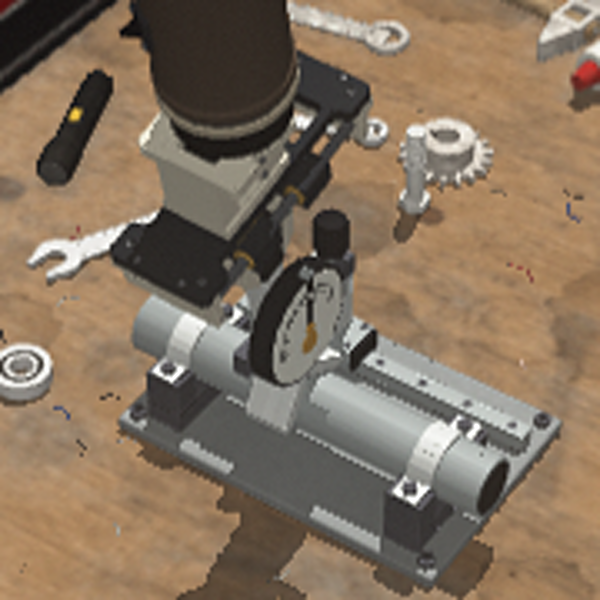

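```bash
cat > rect.py <<'E'
from go import *
def rect(img,G,P0,out,S=600,half=.055):
    gx,gy,gz=G.T; a=(np.arange(S)-S/2+.5)/(S/2)*half
    Y,Z=np.meshgrid(-a,-a); pts=P0+Y[...,None]*gy+Z[...,None]*gz
    px=proj('scene',pts).astype(np.float32); o=cv2.remap(img,px[...,0],px[...,1],cv2.INTER_CUBIC); 
    if out: cv2.imwrite(out,o)
    return o
E
python3 - <<'E'
from rect import *
a=np.radians(14.6);Rj=R.from_euler('z',-.9,degrees=True)*R.from_euler('x',-a)
G=Rj.as_matrix(); s=arm.observe()
ax=np.array([.5605,-.1015,.06])+G[:,0]*.0175
P0=ax+G[:,2]*(.1059)-G[:,0]*.030
rect(cv2.imread('pics/s14.png'),G,P0,'pics/rect14.png')
E
```

```text
(no output)
```

View pics/rect14.png

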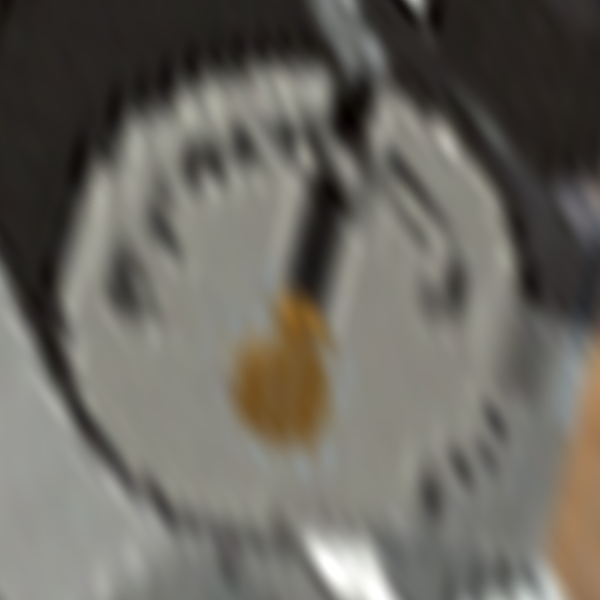

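```bash
python3 - <<'E'
from rect import *
pos=np.array([.4089,.2971,.5574]);T=R.from_rotvec([-2.74688,.94863,.73081]).as_matrix()
G=np.stack([T[:,0],-T[:,1],-T[:,2]],1)
P0=pos+G[:,2]*(.1-.155)-G[:,0]*.03+np.array([-.6,.5,-1.4])*1e-3
o=rect(cv2.imread('pics/s7.png'),G,P0,None,S=1100).astype(int)
g=o.sum(2)/3; S=1100
yy,xx=np.mgrid[0:S,0:S]
# face ellipse: bright grey region
face=((g>120)&(np.ptp(o,axis=2)<40)).astype(np.uint8)
b=(o[...,2]-o[...,0]>60)&(np.hypot(xx-550,yy-550)<230)
ys,xs=np.nonzero(b&(yy>600)); w=np.array([xs.mean(),ys.mean()]);print('weight',w)
hy,hx=np.nonzero(b&(yy<590));print('hub bbox',hx.min(),hx.max(),hy.min(),hy.max())
dark=(g<90)
def line(m,nm):
    ys,xs=np.nonzero(m); wt=(120-g[m]).clip(0); c=np.average(np.c_[xs,ys],axis=0,weights=wt)
    d=np.c_[xs,ys]-c; C=(d*wt[:,None]).T@d; v=np.linalg.eigh(C)[1][:,1]; v=v*-np.sign(v[1])
    print(nm,len(xs),c,'axis right-lean',np.degrees(np.arctan2(v[0],-v[1]))); return c
p=line(dark&(abs(xx-555)<45)&(yy>300)&(yy<500),'pointer')
r=np.hypot(xx-548,yy-550); th=np.degrees(np.arctan2(xx-548,550-yy))
h=line(dark&(r>330)&(r<410)&(abs(th-14)<7),'hand'); 
# face circle fit: outer edge of bright face by radial scan
E=[]
for t in np.radians(np.arange(0,360,3)):
    if abs((np.degrees(t)+180)%360-180-14)<10: continue
    rr=np.arange(340,480);x=(548+rr*np.sin(t)).astype(int);y=(548-rr*np.cos(t)).astype(int);v=g[y,x];k=np.argmin(np.diff(cv2.GaussianBlur(v.astype(np.float32)[None],(9,1),0)[0]));E.append((x[k],y[k]))
el=cv2.fitEllipse(np.array(E,np.float32));print('face ellipse',el)
for c in (np.array(el[0]),(w*0+[(hx.min()+hx.max())/2,h[1]*0+ (hy.max()+hy.min())/2])):
    for q in(p,h): print(c,np.degrees(np.arctan2(q[0]-c[0],c[1]-q[1])))
q=T.T@[0,0,1];print('plumb lean in tool',np.degrees(np.arctan2(q[1],-q[2])))
cv2.imwrite('pics/rect7b.png',cv2.resize(o[100:700,250:850].astype(np.uint8),(600,600)))
E
```

```text
weight [541.77121771 681.64561633]
hub bbox 507 587 513 589
pointer 9909 [554.09799201 391.8100672 ] axis right-lean 3.0166067908590417
hand 4287 [643.53734989 190.7537312 ] axis right-lean 10.820009422625391
face ellipse ((544.6050415039062, 541.6506958007812), (841.2937622070312, 842.60107421875), 149.50718688964844)
[544.6050415 541.6506958] 3.6250519152081844
[544.6050415 541.6506958] 15.745330605731576
[547. 551.] 2.5530244794082213
[547. 551.] 15.001432432366753
plumb lean in tool 1.3884155322666558
```

View pics/rect7b.png

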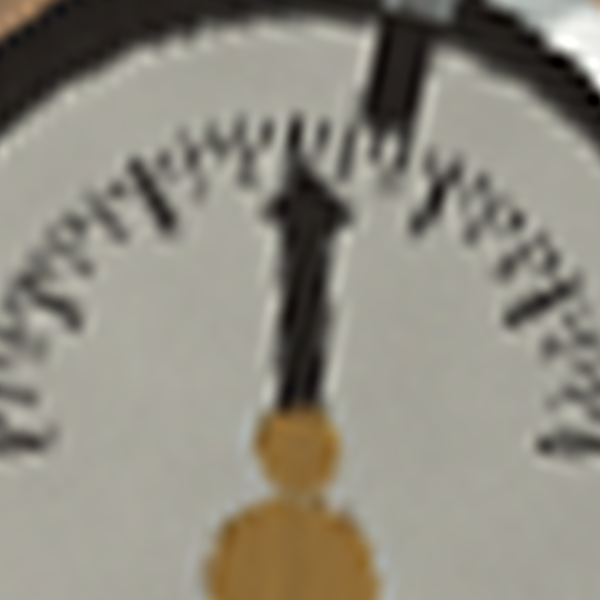

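```bash
python3 -m pendant '[[[0.0004,-0.002,0],[-0.7,0,-0.05],0.01],[[0,0,0],[0,0,0],0.01],[[0,0,0],[0,0,0],0.01],[[0,0,0],[0,0,0],0.01],[[0,0,0],[0,0,0],0.01],[[0,0,0],[0,0,0],0.01],[[0,0,0],[0,0,0],0.01],[[0,0,0],[0,0,0],0.01]]';python3 - <<'E'
from go import *; from dial import *; from rect import *
lean()
im,d=save('scene','s15');save('top','t15')
a=np.radians(15.3);G=(R.from_euler('z',-.9,degrees=True)*R.from_euler('x',-a)).as_matrix()
ax=np.array([.5605,-.1015,.06])+G[:,0]*.0175
P0=ax+G[:,2]*.1059-G[:,0]*.030
dialplane(d,P0); dialplane(np.load('pics/s13_d.npy'),[.548,-.102,.172]); 
cv2.imwrite('pics/s15z.png',cv2.resize(im[190:270,280:360,::-1],(800,600) and (600,600),interpolation=cv2.INTER_CUBIC))
# angles of pointer vs hand
import json
vv,uu=np.mgrid[0:480,0:640];P=unproj('scene',uu,vv,d).reshape(-1,3)
q=(P-ax)@G; # gauge coords about seat
m=(abs(q[:,1])<.03)&(q[:,2]>.03)&(q[:,2]<.052)&(abs(q[:,0])<.04)
print('gauge foot front x', np.percentile(q[m][:,0],[5,25,50]))
m=(P[:,2]>.1)&(P[:,2]<.112)&(q[:,0]>0)&(q[:,0]<.05)
x=(P-[.5605,-.1015,0])@G[:,0];print('arm jx',np.percentile(x[m],[3,50,97]))
E
```

```text
clock: 24.38
position: [0.5808, -0.0595, 0.2151]
ee_rot: [2.873, -0.01, 0.096]
force: [-6.6, 2.0, 8.1]
width: 0.261
t 24.375 pos [ 0.5808 -0.0595  0.2151] jx 0.0196 r 0.1608 lean pos 15.27 lean rot 15.29 F [-6.6  2.   8.1] M [ 0.15  1.76 -0.44]
513 x 0.549 yaw -1.36 pitch(top fwd +) 0.9 0.0014121130912561535
481 x 0.5483 yaw -0.88 pitch(top fwd +) 0.44 0.0013226180639058908
gauge foot front x [-0.02021476 -0.01780067  0.01301306]
arm jx [0.03318949 0.04055707 0.05829453]
```

View pics/s15z.png

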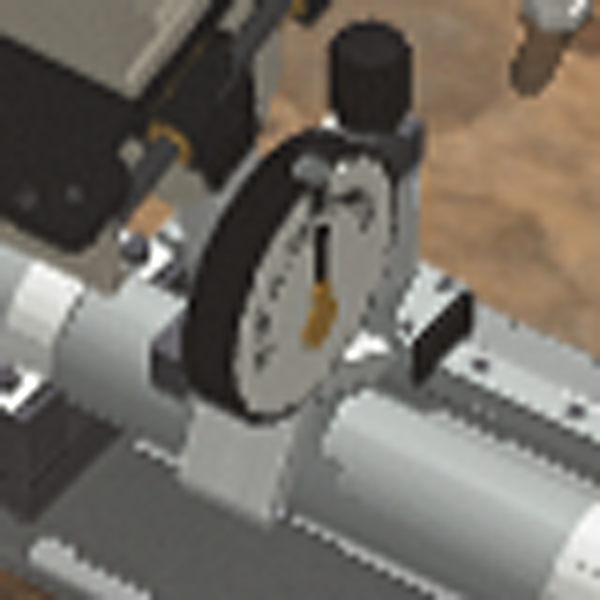

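```bash
python3 - <<'E'
from rect import *
def show(name,a,ax,u0,v0,z,phi,out,jx=.0175):
    G=(R.from_euler('z',-.9,degrees=True)*R.from_euler('x',-np.radians(a))).as_matrix()
    im=cv2.imread(name);im=cv2.resize(im[v0:v0+80,u0:u0+80],(600,600),interpolation=cv2.INTER_CUBIC)
    def px(r,ang,off=0):
        t=np.radians(ang);P=ax+G[:,2]*.1059-G[:,0]*(.030+off)+r*(-np.sin(t)*G[:,1]+np.cos(t)*G[:,2]); return (proj('scene',P)-[u0,v0]+.5)*z-.5
    for nm,r,ang in(('hub',0,0),('tip',.028,a),('in',.033,phi),('mid',.038,phi),('nub',.046,phi)):
        print(nm,px(r,ang).round(1),'proud 5mm',px(r,ang,.005).round(1), 'recess5',px(r,ang,-.005).round(1))
G=(R.from_euler('z',-.9,degrees=True)).as_matrix()
show('pics/s15.png',15.3,np.array([.5605,-.1015,.06])+G[:,0]*.0175,280,190,7.5,15.3,None)
E
```

```text
hub [318.4 283.4] proud 5mm [332.  289.9] recess5 [304.8 276.9]
tip [319.  215.7] proud 5mm [332.8 222.2] recess5 [305.2 209.3]
in [319.1 203.5] proud 5mm [333. 210.] recess5 [305.3 197. ]
mid [319.3 191.1] proud 5mm [333.2 197.6] recess5 [305.4 184.6]
nub [319.4 171.2] proud 5mm [333.4 177.7] recess5 [305.5 164.7]
```

```bash
python3 - <<'E'
from rect import *
def pxs(a,phi,u0,v0,z,tcpz,jx):
    G=(R.from_euler('z',-.9,degrees=True)*R.from_euler('x',-np.radians(a))).as_matrix()
    ax=np.array([.5605,-.1015,.06+tcpz])+G[:,0]*jx
    f=lambda r,ang:(proj('scene',ax+G[:,2]*.1059-G[:,0]*.030+r*(-np.sin(np.radians(ang))*G[:,1]+np.cos(np.radians(ang))*G[:,2]))-[u0,v0]+.5)*z-.5
    return {k:f(*v).round(1) for k,v in dict(hub=(0,0),tip=(.028,a),inn=(.033,phi),nub=(.046,phi)).items()}
for p in(12,15.3,18):
    print(p,'s13',pxs(0,p,290,170,7.5,.0065,.0175)); print(p,'s15',pxs(15.3,p,280,190,7.5,0,.0175))
im=cv2.imread('pics/s13.png');a=cv2.resize(im[170:250,290:370],(600,600),interpolation=cv2.INTER_CUBIC)[50:400,100:500]
im=cv2.imread('pics/s15.png');b=cv2.resize(im[190:270,280:360],(600,600),interpolation=cv2.INTER_CUBIC)[50:400,100:500]
cv2.imwrite('pics/cmp.png',np.hstack([a,b]))
E
```

```text
12 s13 {'hub': array([295.2, 357.1]), 'tip': array([296.6, 288.7]), 'inn': array([309.5, 265.6]), 'nub': array([315.2, 228.9])}
12 s15 {'hub': array([318.4, 283.4]), 'tip': array([319. , 215.7]), 'inn': array([315.5, 207.2]), 'nub': array([314.4, 176.4])}
15.3 s13 {'hub': array([295.2, 357.1]), 'tip': array([296.6, 288.7]), 'inn': array([312.9, 263.4]), 'nub': array([320. , 225.8])}
15.3 s15 {'hub': array([318.4, 283.4]), 'tip': array([319. , 215.7]), 'inn': array([319.1, 203.5]), 'nub': array([319.4, 171.2])}
18 s13 {'hub': array([295.2, 357.1]), 'tip': array([296.6, 288.7]), 'inn': array([315.6, 261.8]), 'nub': array([323.7, 223.6])}
18 s15 {'hub': array([318.4, 283.4]), 'tip': array([319. , 215.7]), 'inn': array([322.1, 200.6]), 'nub': array([323.6, 167.3])}
```

View pics/cmp.png

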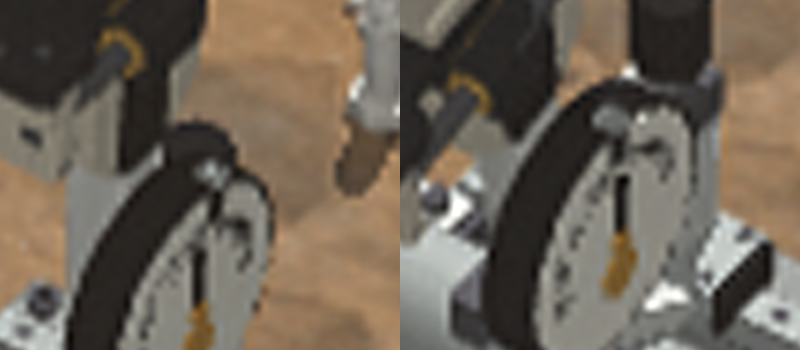

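```bash
python3 - <<'E'
from go import *
lean()
for l in('marker','pliers_red','screwdriver_small','bolt_m16'):
    r=arm.look_for('top',l)
    print(l,[(np.round(x['rect']),round(x['conf'],2)) for x in r[:2]])
a=cv2.imread('pics/scene0.png');b=cv2.imread('pics/s15.png')
m=(cv2.absdiff(a,b).max(2)>40);
for n,(u,v) in dict(marker=(213,303),bolt=(355,182),sd=(345,365),pl=(165,337)).items(): print(n,m[v-15:v+15,u-15:u+15].sum())
E
```

```text
t 24.475 pos [ 0.5808 -0.0594  0.2151] jx 0.0196 r 0.1608 lean pos 15.28 lean rot 15.29 F [-6.3  1.1  9. ] M [ 0.14  1.8  -0.41]
marker [(array([259., 165.,  13.,  18.]), 0.42)]
pliers_red [(array([193., 173.,  38.,  73.]), 0.8), (array([356., 236.,  72., 122.]), 0.24)]
screwdriver_small []
bolt_m16 [(array([454., 199.,  20.,  14.]), 0.56)]
marker 0
bolt 1
sd 0
pl 0
```

Everything is still in place and the hold is steady, so I'm handing in.

```bash
python3 -c "
from go import *
arm.sign_off(); lean()"
```

```text
the job is handed in; nothing more can be done
the job is handed in; nothing more can be done
```

The job is handed in after about 24.5 s. The gauge is down on the tube against the stop at 15.3° of lean, but I could not confirm to the degree that the pointer sits on the set hand.

- **Carriage:** I pushed it home by the knob. It stopped hard with the force rising to 20 N, and the camera then put the knob at x ≈ +47 mm, which is 0.090 of travel.
- **Setting the gauge on the tube:** My first slide along the tube towards the stop dragged on friction and pitched the gauge about 3.5° in the grip. I lifted it, levelled it, brought it up to the stop in the air and set it down again. It reached full depth at the height I had worked out.
- **Final hold:** The gauge is gripped at 60 N, with about 12 N down on the tube. About 6 N acts along the tube towards the stop, some of it friction. After rocking, the dial's pitch read 0.9°, against 0.4–0.65° when I knew it was level; that difference is within measurement noise.
- **Angle:** I read the set hand from a close, nearly face-on picture as about 15.0 to 15.6°. I set 15.3° by the arm's measured pose.
- **Pointer check:** With the gauge on the tube, the dial is seen too obliquely to compare pointer and hand better than a few degrees. The pointer looks in line with the hand once the difference in depth is allowed for. In the close picture the pointer read 1–1.5° off plumb, which I put down to it still swinging and did not use.
- **Loose items:** The marker, red pliers, small screwdriver and bolt showed no change between the first and last pictures. The network did not find the screwdriver in the last overhead picture, so that one rests on the picture comparison.

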